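# Refit the locking knob of the core box

## Task

Put the loose red-barred knob back on the upright keyed spindle of the yellow core box: rest it on the lugs, press only lightly and turn it slowly clockwise (seen from above) until it starts to drop, then stop turning and let it go fully home before you turn knob and spindle on clockwise to the stop, where the bar lies in line with the long side of the box. Be gentle throughout, never wrenching the lugs while the knob is only half down; let go of the knob, do not press the black button and leave the other things on the bench where they are.

Things in the scene. Friction and masses are not known exactly. Their poses are not given: they have to be found in the camera images.
- knob: loose clamp knob, 0.18 kg, standing on the bench, place and yaw vary: round aluminium hub 48 mm across, 34 mm high, a red grip bar on top. Origin: on the axis at the hub's underside, z up. The underside has a bore 18 mm wide, 30 mm deep, with two opposite keyways 10 mm wide along the knob's x (under the bar), deep enough for the lugs; it fits in two positions half a turn apart
- knob_bar (a point): middle of the knob's red grip bar, 49 mm above the knob's underside: bar 64 mm long (knob x), 14 mm wide (knob y), 30 mm high, from 34 to 64 mm above the knob's underside; axes as the knob's
- core_box: yellow resin core box on a plywood base, fixed to the bench, place and yaw vary. Base 160 mm (its x) x 220 mm (its y, the long side), top face 60 mm above the bench. Origin: middle of the underside; z up. A contact force between knob and core box (spindle included) of more than 18 N before the knob is fully down, or more than 60 N at any time, would mark it
- seat (a point): centre of the top of the steel collar (54 mm across, 5 mm high) on the core box, 65 mm above the bench, 45 mm from the box's middle towards its +y; axes as the box's. The spindle stands here. When home the knob's underside rests on this collar (knob origin at this point)
- lug_top (a point): on the spindle's axis, 12 mm above the seat: height of the tops of two opposite lugs, 8 mm wide, reaching 15 mm from the axis. While the keyways miss the lugs the knob rests on them at this height. The line of the lugs was left 25 to 68 degrees anticlockwise (from above) of the box's y; the angle is not measured, find it by feel. They enter within 4 degrees either way, that play stays
- spindle_tip (a point): top of the steel spindle, 29 mm above the seat, 16 mm thick, the last 6 mm tapering to 8 mm; axes as the box's. The spindle turns stiffly (about 0.3 N m) with the seated knob, clockwise seen from above up to a hard stop, where the line of the lugs is parallel to the box's y; anticlockwise there is a stop 75 degrees from it
- eject_button (a joint): black push button on a grey housing in front of a steel panel at the robot's right (-y), fires the ejector: do not press; 0 up, 0.006 m fully down
- plug: chipped white porcelain core plug, tapered, 52 mm across the foot, 55 mm high, standing; origin at the middle of its underside; leave it alone
- weight: dark cast iron weight block, 80 x 55 mm, 50 mm high, 1.5 kg; origin at the middle of its underside; leave it alone
- spike_a: brass draw spike with a 44 mm cross handle, about 110 mm long, 10 mm thick, lying; origin under its rod; leave it alone
- spike_b: second brass draw spike, the same as spike_a; leave it alone
- tin: green tin, 60 mm across, 60 mm high; origin at the middle of its underside; leave it alone
- brush: bench brush lying near the back edge; origin at its underside; leave it alone
- wedge: wooden block, 100 x 35 mm, 22 mm high; origin at the middle of its underside; leave it alone
There are look-alikes about, which are no part of the job. Leave any orange look-alike of the knob alone.

How it is judged:
On the way:
1. the knob has dropped fully home on the spindle, down on the collar, while its bar is still well short of the locked angle (not dragged there half engaged) (z of knob in the frame of seat between -0.004 and 0.0025 m and horizontal distance between knob and seat below 0.003 m and angle between knob's own z axis and vertical below 0.08 rad and angle between the x axis of knob and the y axis of core_box, either way round above 0.2 rad), for 0.1 s.
At the end, for the whole second after the job is handed in: the knob is home on the spindle (underside within 2.5 mm of the collar, within 3 mm of its centre, upright within 0.08 rad), its bar within 0.17 rad (10 degrees) of the box's long side, released and at rest (z of knob in the frame of seat between -0.004 and 0.0025 m and horizontal distance between knob and seat below 0.003 m and angle between knob's own z axis and vertical below 0.08 rad and angle between the x axis of knob and the y axis of core_box, either way round below 0.17 rad and linear speed of knob below 0.01 m/s); the robot touches nothing.
It fails at once if before it is fully down, the knob is pressed or wrenched against the lugs or spindle with more than 18 N (also by turning the spindle with the knob only half engaged) (z of knob in the frame of seat above 0.004 m and contact force between knob and core_box above 18 N).
It fails at once if the knob is forced against the core box or its spindle with more than 60 N (contact force between knob and core_box above 60 N).
It fails at once if the black button is pressed (value of joint eject_button above 0.003 m).
It fails at once if another thing on the bench is moved by more than 20 mm (distance of any of plug, weight, spike_a, spike_b, tin, brush, wedge from where it was at the start of the episode above 0.02 m).
It also fails if it takes over 67 s, if anything falls off the work surface, if the arm or the gripper's body presses on something with over 40 N, if the wrist force passes 120 N, or if a joint passes its speed limit or range.

## Robot

A 6-joint arm with a two-finger parallel gripper is mounted at the origin on the work surface. World frame = base frame: x ahead of the robot, y to its left, z up, the work surface at z = 0. Lengths are in m, angles in rad, forces in N, time in s.
With the tool pointing down it reaches from about 0.35 to 0.85 m from the base axis. Payload 8.1 kg.
Tool frame: the origin (TCP) lies on the centre line of the jaws, within the pads' length; the fingertips stand robot.tips_ahead ahead of it and the grasp point (between the pads) lies 8 mm behind it (robot.tips_ahead is the distance from the TCP to the fingertips, in m); z points along the fingers, y is the direction in which the jaws open and shut (so a half turn about z gives the same grasp; the last joint's range is limited). The gripper opens to 93 mm and grips with 3 to 60 N. Pads are 15 mm wide; open, the fingers measure 128 mm over their backs; the gripper's body (75 mm by 188 mm) begins 65 mm behind the grasp point.
Start: joints at [1.238, 0.13, 1.488, -0, 1.523, -0.085], TCP at [0.147, 0.582, 0.23] pointing down, gripper open.
Joint ranges: [-2.96, 2.96], [-0.89, 2.26], [0.02, 2.5], [-1.34, 4.48], [0, 2.73], [-2.66, 2.66]. Speed limits (rad/s): [2.39, 2.39, 2.79, 3.14, 3.14, 3.14].

## Interface

Orientations are given as a rotation vector (axis times angle).
In Python, from plant import monitor, eyes, job, robot gives the robot as it stands.
- The arm moves only by the tool servo_tool, never from a script. Its argument "plan" is a list that holds one entry, the list of rows, each a list of 7 numbers: the closure, from -1 (fully open) to 1 (shut), so that 0 is half open, then the shift along the world's x, y, z in mm, then the turn, a rotation vector about the world's x, y, z in rad. In form: [[[hand, dx, dy, dz, ax, ay, az], ...]]. A call has 1 to 12 rows; each row shifts and turns the commanded pose from where the row before left it; what a row does not reach is not made up. A row lasts 1/10 s, in which the tool goes at most 50 mm and 8.59 degrees, less where a joint would pass 70% of its speed; a pose out of reach is approached as far as the arm can. A call with a gripper value outside its range is refused whole. The fingers move at their own pace and stop on an object; "force" is the grip in N (left out, the last holds). Time passes only in rows, so rows that do not move let the fingers close. It gives the time, the measured TCP pose, the force and the opening at its end, in the units of the state.
- monitor.read_state(): the state, without advancing time (a new reading comes with each control period).
- eyes.read_camera(name): name is "scene" or "top"; returns the picture (384x512x3 uint8, red, green, blue); there is no depth.
- eyes.camera_info(name): a dict with "mtx" (3x3 intrinsics, pixels), "R" (3x3) and "t" (3): a world point X has camera coordinates R X + t. Camera axes: x right, y down, z forward; pixel columns grow to the right and rows downward; lengths in m; the calibration is good to about 2 mm. A picture is of the moment at which its call begins. camera_info takes no time and is no camera call.
- job.close_job(): hands the job in, once; it reports no verdict.
The state is a dict: "t": time; "q": joint angles; "dq": joint speeds; "joint_torque": joint torques, N m; "tool_pos": TCP position; "orientation": TCP orientation; "force": force on the tool from outside, world axes, zero at the start; "wrist_torque": the same for the moment, N m; "opening": finger opening in m.
Only numpy, scipy, OpenCV 4.12 (cv2) and the standard library are available. Lean on these libraries where they do the work, as an engineer would, in place of code of your own. Each camera call takes 0.05 s, during which the arm holds its last target. There are 200 camera calls.

## Working session

There is one attempt and no reset: what is moved stays moved. The work goes in short steps, Python scripts to look and compute and a tool call to move; the robot and the scene stay as the last step left them, time stands still between calls to the robot, and variables do not carry over. Pictures are saved under pics/ and viewed, about 8 in all and at most 12, crops included, and the job is handed in when it is done.

Besides the shell and the picture viewer there is one more tool, called after "Call:" as name(argument=value, ...), one argument or row to a line, values as JSON. servo_tool: Moves the arm, as the interface text tells. Its arguments: {"type":"object","properties":{"plan":{"type":"array"},"force":{"type":"number"}},"required":["plan"]}

```bash
mkdir -p pics
python3 - <<'E'
from plant import monitor, eyes, job, robot
import cv2
print(monitor.read_state()); print(robot.tips_ahead)
for n in ("scene","top"):
    im=eyes.read_camera(n); cv2.imwrite(f"pics/{n}0.png",im[:,:,::-1]); print(n,eyes.camera_info(n))
E
```

```text
{'t': 0.0, 'q': array([ 1.23762970e+00,  1.31169312e-01,  1.48928493e+00,  1.07136175e-05,
        1.52300776e+00, -8.54108413e-02]), 'dq': array([-0.00191267, -0.00124704,  0.00181306, -0.00042295,  0.00052229,
        0.00176386]), 'joint_torque': array([-2.38148668e-04, -5.59848297e+01, -4.91762280e+01,  7.68213510e-02,
        3.56228475e-02, -1.07595902e-04]), 'tool_pos': array([0.14693498, 0.58115463, 0.22857947]), 'orientation': array([-3.88130654e-01, -3.11712125e+00,  2.86843048e-03]), 'force': array([-0.9360152 , -0.47662401,  0.21103983]), 'wrist_torque': array([-0.00938482,  0.0129032 ,  0.03973536]), 'opening': 0.09351590189684077}
0.011
scene {'mtx': array([[389.92690207,   0.        , 254.47485646],
       [  0.        , 389.92690207, 192.74239407],
       [  0.        ,   0.        ,   1.        ]]), 'R': array([[-0.69699271,  0.7167823 ,  0.02059854],
       [ 0.43729761,  0.44763936, -0.77999346],
       [-0.56830622, -0.53464206, -0.62544856]]), 't': array([ 0.44390867, -0.13681023,  1.54222618])}
top {'mtx': array([[416.8555915 ,   0.        , 262.57359891],
       [  0.        , 416.8555915 , 186.68222453],
       [  0.        ,   0.        ,   1.        ]]), 'R': array([[-0.01677039, -0.99985237, -0.0037413 ],
       [-0.99648347,  0.01702088, -0.08204255],
       [ 0.08209412,  0.00235225, -0.9966218 ]]), 't': array([-0.05985218,  0.55426104,  1.60956438])}
```

View pics/top0.png

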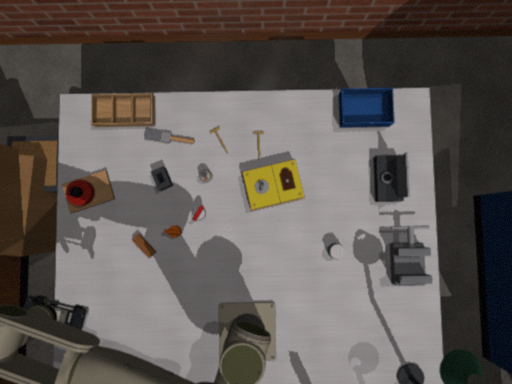

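View pics/scene0.png

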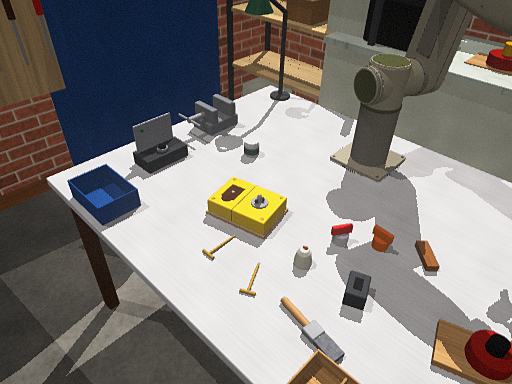

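```bash
cat > h.py <<'E'
from plant import monitor, eyes, job, robot
import cv2, numpy as np
def ray(n,uv,z):
    c=eyes.camera_info(n); d=c["R"].T@np.linalg.inv(c["mtx"])@np.array([*uv,1.]); o=-c["R"].T@c["t"]
    return o+d*(z-o[2])/d[2]
def proj(n,X):
    c=eyes.camera_info(n); p=c["mtx"]@(c["R"]@np.array(X)+c["t"]); return p[:2]/p[2]
def blobs(im,lo,hi,amin=15):
    hsv=cv2.cvtColor(im,cv2.COLOR_RGB2HSV); m=cv2.inRange(hsv,lo,hi)
    k,l,s,c=cv2.connectedComponentsWithStats(m)
    return [(l==i,s[i],c[i]) for i in range(1,k) if s[i,4]>=amin]
def tri(p,q): # two-view point from top pixel p, scene pixel q
    P=[eyes.camera_info(n)["mtx"]@np.c_[eyes.camera_info(n)["R"],eyes.camera_info(n)["t"]] for n in ("top","scene")]
    X=cv2.triangulatePoints(P[0],P[1],np.float64(p).reshape(2,1),np.float64(q).reshape(2,1))[:,0]; return X[:3]/X[3]
E
python3 - <<'E'
from h import *
for n in ("top","scene"):
    im=cv2.imread(f"pics/{n}0.png")[:,:,::-1].copy()
    for name,lo,hi in (("red",(0,150,90),(6,255,255)),("red2",(172,150,90),(180,255,255)),("yel",(24,150,80),(33,255,255))):
        for m,s,c in blobs(im,lo,hi):
            z=.06 if name=="yel" else .064
            pts=np.argwhere(m)[:,::-1]
            W=np.array([ray(n,p,z)[:2] for p in pts]).astype(np.float32)
            r=cv2.minAreaRect(W*1000); ev=np.linalg.eigh(np.cov(W.T))[1][:,1]
            print(n,name,s,c.round(1),ray(n,c,z).round(4),np.round(r[0],1),np.round(r[1],1),round(r[2],1),"pca",np.degrees(np.arctan2(ev[1],ev[0])).round(1))
a=cv2.imread("pics/top0.png")[150:260,130:310]; a=cv2.resize(a,None,fx=4,fy=4,interpolation=cv2.INTER_CUBIC)
cv2.imwrite("pics/crop_top.png",a)
b=cv2.imread("pics/scene0.png")[165:275,200:400]; b=cv2.resize(b,None,fx=4,fy=4,interpolation=cv2.INTER_CUBIC)
cv2.imwrite("pics/crop_scene.png",b)
E
```

```text
top red [ 66 195  19  10 113] [ 75.  200.3] [0.5099 0.6465 0.064 ] [509.1 648.6] [74.  28.1] 76.1 pca 73.0
top red [193 206  10  14  52] [197.6 212.5] [0.4554 0.1792 0.064 ] [454.6 179.7] [12.5 57.6] 58.6 pca 148.8
top yel [ 243  160   61   50 1638] [271.7 184.8] [ 0.5566 -0.1043  0.06  ] [ 559.2 -107.6] [148.6 206.9] 12.4 pca 99.9
scene red [33  0 10 15 65] [37.9  7.4] [ 0.0984 -2.8099  0.064 ] [   93.9 -2831.1] [455.1  50.5] 70.7 pca 70.7
scene red [490  49  22  12 119] [499.3  54.1] [-1.4745 -0.0033  0.064 ] [-1475.6    -3.6] [198.6 102.1] 37.4 pca -142.8
scene red [331 224  22  12 164] [341.8 228.8] [0.4713 0.1909 0.064 ] [471.8 190.5] [34.4 74. ] 59.4 pca 158.2
scene red [471 330  41  42 667] [488.1 351.6] [0.5647 0.6327 0.064 ] [558.4 633.3] [95.3 73.2] 47.7 pca 51.1
scene red [508 341   4  15  26] [510.3 348.8] [0.5236 0.6651 0.064 ] [521.9 663. ] [34.9  5.8] 16.8 pca -164.1Traceback (most recent call last):
  File "<stdin>", line 8, in <module>
  File "h.py", line 4, in ray
    c=eyes.camera_info(n); d=c["R"].T@np.linalg.inv(c["mtx"])@np.array([*uv,1.]); o=-c["R"].T@c["t"]
ValueError: time passes only in moves, steps and waits
```

```bash
sed -i 's/^def ray/CI={n:eyes.camera_info(n) for n in ("top","scene")}\ndef ray/; s/eyes.camera_info(n)\(;\|\["\)/CI[n]\1/g' h.py; head -8 h.py
python3 - <<'E'
from h import *
im=cv2.imread("pics/scene0.png")[:,:,::-1].copy()
for n in ("top","scene"):
    im=cv2.imread(f"pics/{n}0.png")[:,:,::-1].copy()
    ms=[m for m,s,c in blobs(im,(24,130,60),(33,255,255))]
    m=np.any(ms,axis=0); h=cv2.convexHull(np.argwhere(m)[:,::-1].astype(np.int32))
    r=cv2.minAreaRect(h); print(n,"hull",[x[0].tolist() for x in cv2.approxPolyDP(h,3,True)])
    if n=="top":
        W=np.array([ray(n,p[0],.06)[:2]*1000 for p in h],np.float32); print(cv2.minAreaRect(W))
    mm=[b for b in blobs(im,(0,150,90),(6,255,255)) if (190<b[2][0]<210 or 330<b[2][0]<350)]
    for b in mm: print(b[2], [x.tolist() for x in np.argwhere(b[0])[[0,-1]]])
a=cv2.imread("pics/top0.png")[150:260,130:310]; a=cv2.resize(a,None,fx=4,fy=4,interpolation=cv2.INTER_CUBIC)
b=cv2.imread("pics/scene0.png")[165:265,200:400]; b=cv2.resize(b,(720,360),interpolation=cv2.INTER_CUBIC)
cv2.imwrite("pics/crop_top.png",a)
cv2.imwrite("pics/crop_scene.png",b)
E
```

```text
from plant import monitor, eyes, job, robot
import cv2, numpy as np
CI={n:eyes.camera_info(n) for n in ("top","scene")}
def ray(n,uv,z):
    c=CI[n]; d=c["R"].T@np.linalg.inv(c["mtx"])@np.array([*uv,1.]); o=-c["R"].T@c["t"]
    return o+d*(z-o[2])/d[2]
def proj(n,X):
    c=CI[n]; p=c["mtx"]@(c["R"]@np.array(X)+c["t"]); return p[:2]/p[2]
top hull [[303, 196], [252, 209], [243, 172], [294, 160]]
((559.3225708007812, -107.85257720947266), (149.68276977539062, 207.74197387695312), 12.595174789428711)
[197.57692308 212.53846154] [[206, 200], [219, 195]]
scene hull [[286, 202], [262, 223], [208, 199], [234, 177], [283, 196]]
[341.79878049 228.84756098] [[224, 345], [235, 333]]
```

View pics/crop_top.png

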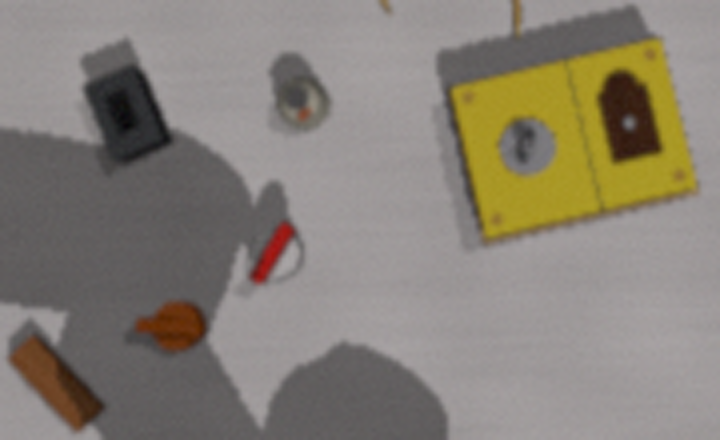

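View pics/crop_scene.png

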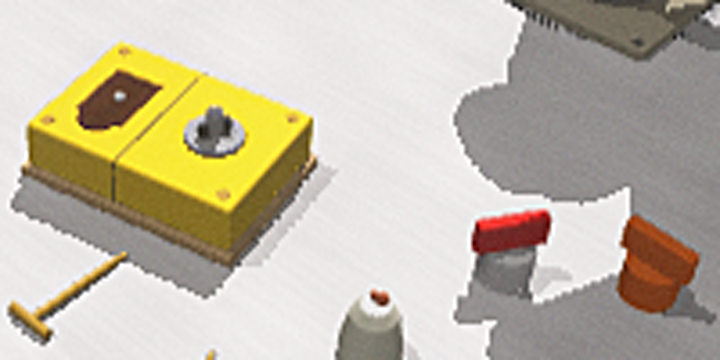

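```bash
cat >> h.py <<'E'
def bar(n,im,near):
    b=min(blobs(im,(0,150,60),(6,255,255),30),key=lambda b:np.hypot(*(b[2]-near)))
    W=np.array([ray(n,p,.049)[:2] for p in np.argwhere(b[0])[:,::-1]]); ev=np.linalg.eigh(np.cov(W.T))[1][:,1]
    return b[2],ray(n,b[2],.049),np.degrees(np.arctan2(ev[1],ev[0]))%180
E
python3 - <<'E'
from h import *
ims={n:cv2.imread(f"pics/{n}0.png")[:,:,::-1].copy() for n in CI}
B={n:bar(n,ims[n],(198,213) if n=="top" else (342,229)) for n in CI}; print(B); print("tri",tri(B["top"][0],B["scene"][0]))
q={}
for n in CI:
    hsv=cv2.cvtColor(ims[n],cv2.COLOR_RGB2HSV); m=(hsv[:,:,1]<90)
    u0,v0=(261,186) if n=="top" else (259,202)
    yy,xx=np.mgrid[:384,:512]; m&=(np.hypot(xx-u0,yy-v0)<12)
    p=np.argwhere(m)[:,::-1]; h=cv2.convexHull(p.astype(np.int32))
    e=cv2.fitEllipse(h); q[n]=e[0]; print(n,m.sum(),"ell",e,"c",p.mean(0),ray(n,p.mean(0),.065),ray(n,e[0],.065))
for n,cs in (("top",[[303,196],[252,209],[243,172],[294,160]]),("scene",[[286,202],[262,223],[208,199],[234,177]])):
    W=np.array([ray(n,c,.06)[:2] for c in cs]); print(n,W.round(4).tolist(),W.mean(0))
    for i in range(4):
        d=W[(i+1)%4]-W[i]; print(np.degrees(np.arctan2(d[1],d[0])).round(1),np.hypot(*d).round(3))
m,s,c=max(blobs(ims["top"],(24,130,60),(33,255,255)),key=lambda b:b[1][4])
E
```

```text
{'top': (array([197.57692308, 212.53846154]), array([0.45578021, 0.18159947, 0.049     ]), np.float64(148.8014892633848)), 'scene': (array([341.61676647, 228.86227545]), array([0.45695694, 0.18337821, 0.049     ]), np.float64(157.39198770117648))}
tri [0.45560076 0.18221787 0.04731302]
top 150 ell ((261.4087829589844, 186.2832794189453), (13.272306442260742, 13.616813659667969), 150.5832977294922) c [261.44666667 186.35333333] [ 0.55101314 -0.06504761  0.065     ] [ 0.55128367 -0.06490757  0.065     ]
scene 167 ell ((259.0481262207031, 201.52651977539062), (13.914965629577637, 16.135326385498047), 97.36955261230469) c [259.08383234 201.68862275] [ 0.55529332 -0.06111671  0.065     ] [ 0.55480322 -0.06173896  0.065     ]
top [[0.5118, -0.223], [0.4655, -0.0276], [0.6079, 0.0048], [0.651, -0.1919]] [ 0.55902953 -0.10940746]
103.3 0.201
12.8 0.146
-77.7 0.201
-167.4 0.143
scene [[0.4914, -0.0047], [0.6154, 0.0084], [0.6567, -0.1872], [0.5175, -0.2149]] [ 0.57025909 -0.09961937]
6.0 0.125
-78.1 0.2
-168.8 0.142
97.1 0.212
```

Knob candidates in the top view are the red bar on an aluminium hub at (198,213) and the orange look-alike at (173,231). The crops show that (198,213) fits: a red bar on a grey hub. The other is all orange, so I leave it. The spindle and collar are at (261,186). The bar yaw is about 149° and the box y axis about 102.5°.

Call:
servo_tool(
  plan=[
    [[0,26,-33,0,0,0,-0.025],[0,26,-33,0,0,0,-0.025],[0,26,-33,0,0,0,-0.025],[0,26,-33,0,0,0,-0.025],[0,26,-33,0,0,0,-0.025],[0,26,-33,0,0,0,-0.025],[0,26,-33,0,0,0,-0.025],[0,26,-33,0,0,0,-0.025],[0,26,-33,0,0,0,-0.025],[0,26,-34,-20,0,0,-0.025],[0,25,-34,-20,0,0,-0.025],[0,24,-34,-20,0,0,-0.018]],
  ],
  force=12,
)

```text
t: 1.3
tool_pos: [0.4568, 0.1811, 0.1689]
orientation: [0.841, 3.027, 0.0]
force: [0.2, 1.2, 0.4]
opening: 0.0467
```

Call:
servo_tool(
  plan=[
    [[0,-0.5,0.7,-30,0,0,0],[0,0,0,-30,0,0,0],[0,0,0,-30,0,0,0],[0,0,0,-20,0,0,0],[0,0,0,-9,0,0,0],[0,0,0,0,0,0,0]],
  ],
)

```text
t: 1.9
tool_pos: [0.4543, 0.183, 0.0492]
orientation: [-0.838, -3.025, 0.003]
force: [-0.3, -0.2, 0.8]
opening: 0.0465
```

Run:
```python
from h import *
print(monitor.read_state()["tool_pos"],monitor.read_state()["force"])
b=eyes.read_camera("scene"); print(bar("scene",b,(342,229)))
b=cv2.resize(b[180:270,290:410],(720,540),interpolation=cv2.INTER_CUBIC)
cv2.imwrite("pics/grasp.png",b[:,:,::-1])
```

```text
[0.45432556 0.18299968 0.04917113] [-0.26219306 -0.2283743   0.75969877]
(array([337.73636364, 229.40909091]), array([0.46712681, 0.17660468, 0.049     ]), np.float64(176.19647530041803))
```

View pics/grasp.png

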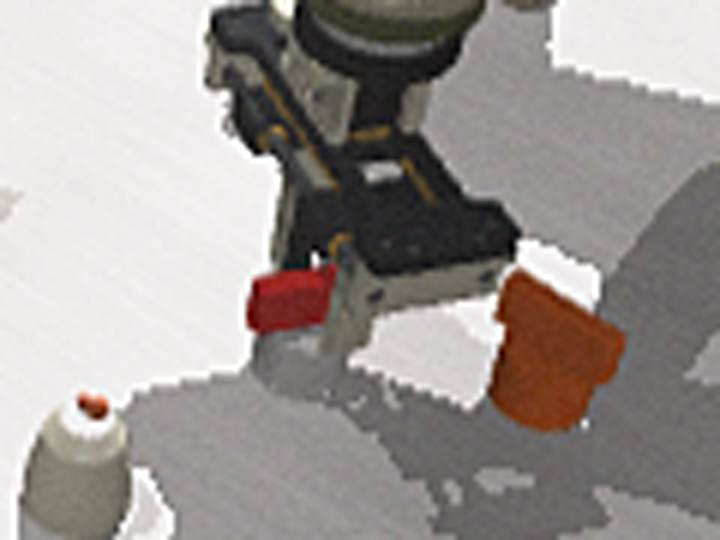

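The jaws straddle the red bar at about crop (320,300) and stay clear of the orange look-alike. Closing gently now.

Call:
servo_tool(
  plan=[
    [[0.4,0,0,0,0,0,0],[0.6,0,0,0,0,0,0],[0.68,0,0,0,0,0,0],[1,0,0,0,0,0,0],[1,0,0,0,0,0,0],[1,0,0,0,0,0,0],[1,0,0,10,0,0,0],[1,0,0,20,0,0,0],[1,0,0,30,0,0,0],[1,0,0,30,0,0,0],[1,0,0,20,0,0,0],[1,0,0,0,0,0,0]],
  ],
  force=14,
)

```text
t: 3.15
tool_pos: [0.4579, 0.184, 0.1647]
orientation: [0.838, 3.022, 0.005]
force: [0.3, 0.5, -0.8]
opening: 0.014
```

Call:
servo_tool(
  plan=[
    [[1,9,-24,0,0,0,0.05],[1,9,-25,0,0,0,0.05],[1,9,-25,0,0,0,0.05],[1,9,-25,0,0,0,0.05],[1,9,-25,0,0,0,0.05],[1,9,-25,0,0,0,0.05],[1,10,-25,0,0,0,0.05],[1,10,-25,0,0,0,0.05],[1,10,-25,0,0,0,0.05],[1,10,-25,0,0,0,0.04],[1,0,0,0,0,0,0],[1,0,0,0,0,0,0]],
  ],
)

```text
t: 4.35
tool_pos: [0.5488, -0.0657, 0.1592]
orientation: [-0.083, -3.138, -0.001]
force: [-0.3, 0.7, -1.7]
opening: 0.0138
```

Run:
```python
from h import *
from scipy.spatial.transform import Rotation as Ro
s=monitor.read_state(); print(s["t"],s["tool_pos"],s["force"],s["wrist_torque"],Ro.from_rotvec(s["orientation"]).as_matrix().round(3))
o=[]
for n in CI:
    im=eyes.read_camera(n); cv2.imwrite(f"pics/{n}_over.png",im[:,:,::-1])
    X=s["tool_pos"]; u,v=proj(n,X).round().astype(int); print(n,u,v)
    for b in blobs(im,(0,150,60),(6,255,255),6):
        if np.hypot(*(b[2]-(u,v)))<40: print(b[1],b[2])
    c=im[v-35:v+45,u-40:u+40]; o.append(cv2.resize(c,(400,400),interpolation=cv2.INTER_CUBIC))
cv2.imwrite("pics/over.png",np.hstack(o)[:,:,::-1])
```

```text
4.35 [ 0.54882414 -0.06571773  0.15917599] [-0.34145126  0.6605359  -1.74806938] [-0.02503089  0.05029959 -0.01402009] [[-0.999  0.053 -0.002]
 [ 0.053  0.999  0.001]
 [ 0.002  0.001 -1.   ]]
top 261 185
scene 260 176
[252 173   9  13  84] [256.28571429 179.01190476]
```

View pics/over.png

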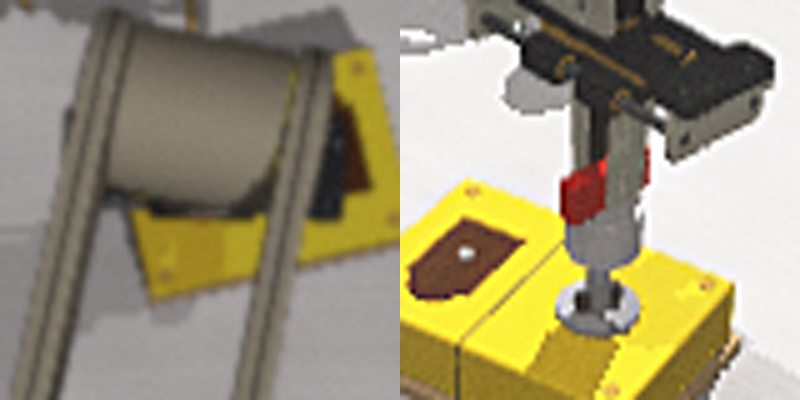

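Run:
```python
from h import *
im=cv2.imread("pics/scene_over.png")[:,:,::-1].copy(); hsv=cv2.cvtColor(im,cv2.COLOR_RGB2HSV)
for v in range(184,210): print(v,hsv[v,246:276,1].tolist())
red=((hsv[:,:,0]<7)|(hsv[:,:,0]>174))&(hsv[:,:,1]>130); p=np.argwhere(red[165:190,240:285]); print("red cols",p[:,1].min()+240,p[:,1].max()+240,"rows",p[:,0].min()+165,p[:,0].max()+165)
K=np.array([.5488,-.0657,.159-.0495]); a=np.radians(177); ex=np.array([np.cos(a),np.sin(a),0]); ey=np.array([-ex[1],ex[0],0])
c=np.array([proj("scene",K+ex*sx*.032+ey*sy*.007+[0,0,z]) for sx in(-1,1) for sy in(-1,1) for z in(.034,.064)]); print("bar",c.min(0),c.max(0))
t=np.linspace(0,6.28,60)
for z in (0,.034):
    c=np.array([proj("scene",K+.024*np.array([np.cos(x),np.sin(x),0])+[0,0,z]) for x in t]); print("hub",z,c.min(0),c.max(0))
S=np.array([.5510,-.0648,.065]); 
c=np.array([proj("scene",S+.027*np.array([np.cos(x),np.sin(x),0])) for x in t]); print("collar pred",c.min(0),c.max(0))
c=np.array([proj("scene",S+.027*np.array([np.cos(x),np.sin(x),0])-[0,0,.005]) for x in t]); print("collar base pred",c.min(0),c.max(0), "tip",proj("scene",S+[0,0,.029]))
```

```text
184 [197, 198, 201, 202, 211, 189, 205, 209, 189, 176, 196, 129, 117, 26, 2, 14, 16, 15, 13, 19, 20, 9, 13, 2, 3, 3, 2, 3, 4, 3]
185 [197, 195, 200, 198, 198, 201, 201, 141, 206, 198, 117, 10, 18, 8, 4, 19, 8, 12, 16, 12, 23, 12, 11, 0, 3, 3, 2, 2, 4, 1]
186 [198, 198, 193, 195, 196, 197, 192, 56, 25, 36, 9, 4, 20, 17, 12, 12, 14, 14, 12, 22, 18, 18, 12, 0, 3, 4, 3, 3, 2, 3]
187 [197, 197, 193, 194, 199, 199, 191, 52, 2, 4, 9, 22, 16, 8, 12, 13, 9, 13, 18, 17, 24, 20, 13, 0, 2, 4, 3, 2, 4, 4]
188 [193, 198, 196, 196, 197, 197, 196, 40, 16, 19, 10, 12, 20, 10, 12, 18, 17, 10, 16, 14, 15, 13, 11, 1, 3, 3, 2, 3, 2, 3]
189 [197, 200, 202, 196, 194, 184, 137, 41, 8, 19, 16, 16, 16, 15, 16, 13, 16, 18, 8, 17, 11, 8, 4, 6, 7, 4, 2, 1, 2, 3]
190 [198, 196, 194, 200, 187, 158, 198, 64, 18, 10, 24, 12, 15, 16, 17, 8, 14, 16, 22, 19, 5, 24, 118, 92, 9, 13, 13, 9, 5, 2]
191 [198, 200, 196, 190, 160, 189, 207, 138, 32, 6, 22, 14, 14, 19, 16, 21, 15, 20, 12, 8, 18, 43, 191, 197, 152, 110, 94, 9, 13, 8]
192 [198, 192, 190, 154, 192, 193, 197, 199, 59, 27, 13, 10, 14, 15, 12, 12, 10, 12, 9, 20, 54, 
[... 2128 characters left out ...]
208 [198, 198, 196, 202, 193, 207, 200, 205, 210, 196, 184, 154, 155, 120, 113, 120, 177, 188, 206, 210, 201, 199, 201, 198, 196, 195, 195, 195, 194, 196]
209 [199, 199, 207, 197, 200, 209, 201, 193, 201, 198, 206, 205, 202, 202, 201, 198, 208, 210, 190, 201, 200, 196, 197, 196, 192, 193, 195, 193, 193, 204]
red cols 243 269 rows 171 189
bar [250.79612055 166.90281103] [269.83816397 185.43150281]
hub 0 [252.06118568 184.19151097] [267.68333709 193.8537151 ]
hub 0.034 [252.25000469 175.38173073] [268.15439207 184.93647571]
collar pred [250.58026826 195.10486871] [267.78182982 206.14235112]
collar base pred [250.55742316 196.31818341] [267.7151598  207.36942498] tip [259.44365768 193.32952501]
```

Run:
```python
from h import *
for i in range(4):
    im=eyes.read_camera("scene"); s=monitor.read_state(); print(s["t"],s["tool_pos"].round(4),s["force"].round(2),s["wrist_torque"].round(3),s["dq"].round(4))
    hsv=cv2.cvtColor(im,cv2.COLOR_RGB2HSV)[:,:,1]; print(hsv[188,250:256],hsv[190,264:272],hsv[192:196,258])
```

```text
4.5 [ 0.549  -0.0647  0.16  ] [ 0.9   1.18 -0.97] [ 0.014 -0.013 -0.015] [ 0.0045 -0.0071 -0.0044 -0.0027  0.0009 -0.0054]
[198 201 205  40  12  13] [ 18  13  11  22 123  93  11  14] [12 10  4 14]
4.55 [ 0.5492 -0.0646  0.1602] [-0.35 -0.82 -1.42] [ 0.073  0.011 -0.006] [ 0.0007 -0.0034 -0.0068 -0.0034  0.0001 -0.0035]
[196 196 195  49   6  13] [ 12  10  11  18 120  98   9  15] [14 12 16 22]
4.6 [ 0.5494 -0.0647  0.1604] [ 0.47 -0.27 -1.22] [ 0.005  0.014 -0.023] [-0.0023 -0.0013 -0.0042 -0.0004  0.0003 -0.0042]
[199 206 193  51  16  11] [ 14  17   7  25 122  97   9  14] [15 14 13 25]
4.65 [ 0.5494 -0.0648  0.1606] [-0.29  0.23 -1.19] [-0.009 -0.005  0.002] [-0.0042 -0.0006 -0.0033 -0.0009  0.0004 -0.0003]
[189 198 192  38   6   9] [ 22  15   7  24 145  93   9  15] [23 15 16 24]
```

Call:
servo_tool(
  plan=[
    [[1,2.5,0,0,0,0,0],[1,0,0,-7,0,0,0],[1,0,0,-5,0,0,0],[1,0,0,-2,0,0,0],[1,0,0,-2,0,0,0],[1,0,0,-1,0,0,0],[1,0,0,-1,0,0,0],[1,0,0,0,0,0,0]],
  ],
  force=10,
)

```text
t: 5.45
tool_pos: [0.5522, -0.0657, 0.1426]
orientation: [0.08, 3.141, -0.0]
force: [0.3, -0.8, -1.2]
opening: 0.0139
```

Call:
servo_tool(
  plan=[
    [[1,0,0,-1,0,0,0],[1,0,0,-1,0,0,0],[1,0,0,-1,0,0,0],[1,0,0,-1,0,0,0],[1,0,0,0,0,0,0]],
  ],
)

```text
t: 5.95
tool_pos: [0.552, -0.0656, 0.1384]
orientation: [-0.08, -3.14, -0.0]
force: [0.4, 0.8, -0.8]
opening: 0.0137
```

Call:
servo_tool(
  plan=[
    [[1,0,0,-1,0,0,0],[1,0,0,-1,0,0,0],[1,0,0,-1,0,0,0],[1,0,0,0,0,0,0]],
  ],
)

```text
t: 6.35
tool_pos: [0.552, -0.0656, 0.1354]
orientation: [-0.08, -3.14, -0.0]
force: [0.2, 0.3, -1.6]
opening: 0.0142
```

Call:
servo_tool(
  plan=[
    [[1,0,0,-1,0,0,0],[1,0,0,-1,0,0,0],[1,0,0,-1,0,0,0],[1,0,0,-1,0,0,0],[1,0,0,0,0,0,0]],
  ],
)

```text
t: 6.85
tool_pos: [0.552, -0.0656, 0.1314]
orientation: [-0.08, -3.14, -0.0]
force: [-0.5, -0.4, -1.8]
opening: 0.0135
```

Call:
servo_tool(
  plan=[
    [[1,0,0,-1,0,0,0],[1,0,0,-1,0,0,0],[1,0,0,-1,0,0,0],[1,0,0,0,0,0,0]],
  ],
)

```text
t: 7.25
tool_pos: [0.552, -0.0656, 0.1284]
orientation: [-0.08, -3.14, -0.0]
force: [-0.2, -0.2, -1.2]
opening: 0.014
```

Call:
servo_tool(
  plan=[
    [[1,0,0,-0.5,0,0,0],[1,0,0,-0.5,0,0,0],[1,0,0,0,0,0,0]],
  ],
)

```text
t: 7.55
tool_pos: [0.5522, -0.0656, 0.1277]
orientation: [0.08, 3.14, -0.0]
force: [-0.0, 0.4, -2.3]
opening: 0.0141
```

Call:
servo_tool(
  plan=[
    [[1,0,0,-0.5,0,0,0],[1,0,0,-0.5,0,0,0],[1,0,0,0,0,0,0]],
  ],
)

```text
t: 7.85
tool_pos: [0.5525, -0.0657, 0.1275]
orientation: [0.08, 3.14, -0.0]
force: [-2.0, 0.2, 4.6]
opening: 0.0142
```

Call:
servo_tool(
  plan=[
    [[1,0,0,-0.5,0,0,0],[1,0,0,0,0,0,0]],
  ],
)

```text
t: 8.05
tool_pos: [0.5528, -0.0657, 0.1274]
orientation: [0.08, 3.139, -0.0]
force: [-1.5, 0.7, 6.5]
opening: 0.0139
```

Resting on the lugs at about 8 N. I now turn clockwise in small steps and watch the force.

Call:
servo_tool(
  plan=[
    [[1,-0.3,0,0.2,0,0,-0.03],[1,0,0,0,0,0,-0.03],[1,0,0,0,0,0,0]],
  ],
)

```text
t: 8.35
tool_pos: [0.5526, -0.0658, 0.1273]
orientation: [0.175, 3.135, -0.001]
force: [-0.4, 0.5, 6.1]
opening: 0.0141
```

Call:
servo_tool(
  plan=[
    [[1,0,0,0,0,0,-0.03],[1,0,0,0,0,0,-0.03],[1,0,0,0,0,0,0]],
  ],
)

```text
t: 8.65
tool_pos: [0.5524, -0.066, 0.1271]
orientation: [0.268, 3.129, -0.001]
force: [0.0, -1.2, 6.0]
opening: 0.0138
```

Call:
servo_tool(
  plan=[
    [[1,0,0,0,0,0,-0.03],[1,0,0,0,0,0,-0.03],[1,0,0,0,0,0,0]],
  ],
)

```text
t: 8.95
tool_pos: [0.5522, -0.0659, 0.127]
orientation: [0.361, 3.12, -0.001]
force: [-0.8, -0.8, 4.9]
opening: 0.0139
```

Call:
servo_tool(
  plan=[
    [[1,0,0,0,0,0,-0.03],[1,0,0,0,0,0,-0.03],[1,0,0,0,0,0,0]],
  ],
)

```text
t: 9.25
tool_pos: [0.5519, -0.0655, 0.1263]
orientation: [0.455, 3.108, 0.001]
force: [0.9, 1.4, -0.8]
opening: 0.0136
```

The force fell from +5 to −1 N at a bar angle of about 163°, so it is starting to drop. I stop turning and lower it.

Call:
servo_tool(
  plan=[
    [[1,0,0,-0.5,0,0,0],[1,0,0,-0.5,0,0,0],[1,0,0,0,0,0,0]],
  ],
)

```text
t: 9.55
tool_pos: [0.5515, -0.0652, 0.1247]
orientation: [-0.454, -3.108, -0.001]
force: [0.5, 1.9, -1.5]
opening: 0.014
```

Call:
servo_tool(
  plan=[
    [[1,0,0,-0.5,0,0,0],[1,0,0,0,0,0,0]],
  ],
)

```text
t: 9.75
tool_pos: [0.5516, -0.0653, 0.1245]
orientation: [-0.455, -3.108, -0.001]
force: [-0.1, 2.8, -1.6]
opening: 0.0139
```

Call:
servo_tool(
  plan=[
    [[1,0,0,-1,0,0,0],[1,0,0,-1,0,0,0],[1,0,0,0,0,0,0]],
  ],
)

```text
t: 10.05
tool_pos: [0.552, -0.0655, 0.1228]
orientation: [0.455, 3.108, 0.0]
force: [1.6, 2.4, -0.4]
opening: 0.0143
```

Call:
servo_tool(
  plan=[
    [[1,0,0,-1,0,0,0],[1,0,0,-1,0,0,0],[1,0,0,0,0,0,0]],
  ],
)

```text
t: 10.35
tool_pos: [0.552, -0.0655, 0.1209]
orientation: [0.455, 3.108, 0.0]
force: [1.3, 3.3, 0.2]
opening: 0.0137
```

Call:
servo_tool(
  plan=[
    [[1,0,0,-1,0,0,0],[1,0,0,-1,0,0,0],[1,0,0,0,0,0,0]],
  ],
)

```text
t: 10.65
tool_pos: [0.552, -0.0656, 0.1188]
orientation: [0.455, 3.108, 0.0]
force: [2.7, 3.3, -0.1]
opening: 0.0137
```

Call:
servo_tool(
  plan=[
    [[1,0.3,0.5,0,0,0,0],[1,0,0,-1,0,0,0],[1,0,0,-1,0,0,0],[1,0,0,0,0,0,0]],
  ],
)

```text
t: 11.05
tool_pos: [0.5519, -0.0652, 0.1165]
orientation: [-0.455, -3.108, 0.0]
force: [1.7, 2.4, -1.3]
opening: 0.0139
```

Call:
servo_tool(
  plan=[
    [[1,0,0,-0.5,0,0,0],[1,0,0,-0.5,0,0,0],[1,0,0,0,0,0,0]],
  ],
)

```text
t: 11.35
tool_pos: [0.552, -0.0652, 0.1159]
orientation: [-0.455, -3.108, 0.0]
force: [-0.0, 1.5, 0.9]
opening: 0.014
```

Call:
servo_tool(
  plan=[
    [[1,0,0,-0.5,0,0,0],[1,0,0,0,0,0,0]],
  ],
)

```text
t: 11.55
tool_pos: [0.552, -0.0652, 0.1159]
orientation: [-0.455, -3.108, 0.0]
force: [-3.0, 2.0, 6.3]
opening: 0.0139
```

Call:
servo_tool(
  plan=[
    [[1,0,0,0.4,0,0,0],[1,0,0,0,0,0,0],[1,0,0,0,0,0,0]],
  ],
  force=45,
)

```text
t: 11.85
tool_pos: [0.5521, -0.0652, 0.1159]
orientation: [-0.455, -3.108, 0.0]
force: [-2.1, 1.6, 4.3]
opening: 0.014
```

Call:
servo_tool(
  plan=[
    [[1,0,0,0,0,0,-0.04],[1,0,0,0,0,0,-0.04],[1,0,0,0,0,0,-0.04],[1,0,0,0,0,0,-0.04],[1,0,0,0,0,0,-0.04]],
  ],
)

```text
t: 12.35
tool_pos: [0.5527, -0.065, 0.1159]
orientation: [0.765, 3.046, 0.0]
force: [-0.0, 2.8, 2.1]
opening: 0.0137
```

```bash
cat > st.py <<'E'
from h import *
s=monitor.read_state(); r=s["orientation"]; print(s["t"],s["tool_pos"].round(4),s["force"].round(1),"tq",s["wrist_torque"].round(2),"bar",round(2*np.degrees(np.arctan2(r[1],r[0]))%180,1),s["opening"])
E
python3 st.py
```

```text
12.35 [ 0.5527 -0.065   0.1159] [-0.   2.8  2.1] tq [ 0.49 -0.21  0.32] bar 151.8 0.013746951997769019
```

Call:
servo_tool(
  plan=[
    [[1,0,0,0,0,0,-0.05],[1,0,0,0,0,0,-0.05],[1,0,0,0,0,0,-0.05],[1,0,0,0,0,0,-0.05],[1,0,0,0,0,0,-0.05],[1,0,0,0,0,0,-0.05],[1,0,0,0,0,0,-0.05]],
  ],
)

```text
t: 13.05
tool_pos: [0.5527, -0.0649, 0.1159]
orientation: [1.284, 2.866, 0.001]
force: [1.0, 2.3, 2.7]
opening: 0.0138
```

```bash
python3 st.py
```

```text
13.05 [ 0.5527 -0.0649  0.1159] [1.  2.3 2.7] tq [ 0.5  -0.23  0.36] bar 131.7 0.013750102930079734
```

Call:
servo_tool(
  plan=[
    [[1,0,0,0,0,0,-0.05],[1,0,0,0,0,0,-0.05],[1,0,0,0,0,0,-0.05],[1,0,0,0,0,0,-0.05],[1,0,0,0,0,0,-0.05],[1,0,0,0,0,0,-0.05],[1,0,0,0,0,0,-0.05]],
  ],
)

```text
t: 13.75
tool_pos: [0.5528, -0.0649, 0.1159]
orientation: [1.763, 2.599, 0.001]
force: [1.7, 3.0, 1.3]
opening: 0.0137
```

```bash
python3 st.py
```

```text
13.75 [ 0.5528 -0.0649  0.1159] [1.7 3.  1.3] tq [ 0.42 -0.33  0.33] bar 111.7 0.01373597444577189
```

Call:
servo_tool(
  plan=[
    [[1,0,0,0,0,0,-0.03],[1,0,0,0,0,0,-0.03],[1,0,0,0,0,0,-0.03],[1,0,0,0,0,0,-0.03],[1,0,0,0,0,0,0]],
  ],
)

```text
t: 14.25
tool_pos: [0.5528, -0.0649, 0.1159]
orientation: [1.916, 2.489, 0.002]
force: [3.6, 2.8, 0.2]
opening: 0.0137
```

```bash
python3 st.py
```

```text
14.25 [ 0.5528 -0.0649  0.1159] [3.6 2.8 0.2] tq [ 0.68 -0.83  0.28] bar 104.8 0.013710092595819384
```

Call:
servo_tool(
  plan=[
    [[1,0,0,0,0,0,-0.02],[1,0,0,0,0,0,-0.02],[1,0,0,0,0,0,0]],
  ],
)

```text
t: 14.55
tool_pos: [0.5527, -0.0649, 0.1159]
orientation: [1.965, 2.45, 0.002]
force: [4.0, 3.5, -0.9]
opening: 0.0136
```

```bash
python3 st.py
```

```text
14.55 [ 0.5527 -0.0649  0.1159] [ 4.   3.5 -0.9] tq [ 0.66 -0.81  0.29] bar 102.5 0.013562795974568123
```

Call:
servo_tool(
  plan=[
    [[1,0,0,0,0,0,-0.02],[1,0,0,0,0,0,0]],
  ],
)

```text
t: 14.75
tool_pos: [0.5528, -0.0649, 0.1159]
orientation: [1.989, 2.43, 0.002]
force: [5.0, 4.1, -0.4]
opening: 0.0135
```

```bash
python3 st.py
```

```text
14.75 [ 0.5528 -0.0649  0.1159] [ 5.   4.1 -0.4] tq [ 0.64 -0.84  0.32] bar 101.4 0.013507990054970885
```

Call:
servo_tool(
  plan=[
    [[1,0,0,0,0,0,-0.02],[1,0,0,0,0,0,0]],
  ],
)

```text
t: 14.95
tool_pos: [0.5528, -0.0649, 0.1159]
orientation: [2.013, 2.41, 0.002]
force: [3.4, 4.3, 0.4]
opening: 0.0138
```

```bash
python3 st.py
```

```text
14.95 [ 0.5528 -0.0649  0.1159] [3.4 4.3 0.4] tq [ 0.67 -0.87  0.32] bar 100.3 0.013765467814673275
```

Call:
servo_tool(
  plan=[
    [[1,0,0,0,0,0,-0.02],[1,0,0,0,0,0,0]],
  ],
)

```text
t: 15.15
tool_pos: [0.5528, -0.0649, 0.1159]
orientation: [2.037, 2.39, 0.002]
force: [5.0, 4.4, 0.5]
opening: 0.0142
```

```bash
python3 st.py
```

```text
15.15 [ 0.5528 -0.0649  0.1159] [5.  4.4 0.5] tq [ 0.57 -0.84  0.37] bar 99.1 0.01418133660801158
```

Call:
servo_tool(
  plan=[
    [[1,0,0,0,0,0,-0.01],[1,0,0,0,0,0,0]],
  ],
)

```text
t: 15.35
tool_pos: [0.5528, -0.065, 0.1159]
orientation: [2.049, 2.38, 0.002]
force: [4.9, 3.9, -0.0]
opening: 0.0134
```

```bash
python3 st.py
```

```text
15.35 [ 0.5528 -0.065   0.1159] [ 4.9  3.9 -0. ] tq [ 0.65 -0.86  0.28] bar 98.6 0.013440353401136354
```

Call:
servo_tool(
  plan=[
    [[1,0,0,0,0,0,-0.015],[1,0,0,0,0,0,0]],
  ],
)

```text
t: 15.55
tool_pos: [0.5528, -0.0649, 0.1159]
orientation: [2.067, 2.365, 0.002]
force: [4.3, 3.6, 0.4]
opening: 0.0136
```

```bash
python3 st.py
```

```text
15.55 [ 0.5528 -0.0649  0.1159] [4.3 3.6 0.4] tq [ 0.66 -0.86  0.29] bar 97.7 0.013570406810803019
```

Call:
servo_tool(
  plan=[
    [[1,0,0,0,0,0,-0.01],[1,0,0,0,0,0,0]],
  ],
)

```text
t: 15.75
tool_pos: [0.5528, -0.0649, 0.1159]
orientation: [2.078, 2.355, 0.002]
force: [4.2, 4.3, 0.2]
opening: 0.014
```

```bash
python3 st.py
```

```text
15.75 [ 0.5528 -0.0649  0.1159] [4.2 4.3 0.2] tq [ 0.52 -0.87  0.31] bar 97.1 0.013953173077902146
```

Call:
servo_tool(
  plan=[
    [[0.6,0,0,0,0,0,0],[0.4,0,0,0,0,0,0],[0.2,0,0,0,0,0,0],[0.2,0,0,0,0,0,0],[0.2,0,0,5,0,0,0],[0.2,0,0,20,0,0,0],[0.2,0,0,40,0,0,0],[0.2,0,0,40,0,0,0],[0.2,0,0,30,0,0,0],[0.2,-40,20,10,0,0,0],[0.2,-40,20,0,0,0,0],[0.2,-40,20,0,0,0,0]],
  ],
)

```text
t: 16.95
tool_pos: [0.4311, -0.0048, 0.2615]
orientation: [2.079, 2.355, 0.001]
force: [-0.1, 0.2, 0.3]
opening: 0.0377
```

Call:
servo_tool(
  plan=[
    [[0.2,-30,40,0,0,0,0],[0.2,-20,40,0,0,0,0],[0.2,0,45,0,0,0,0],[0.2,0,45,0,0,0,0],[0.2,0,45,0,0,0,0],[0.2,0,45,0,0,0,0],[0.2,0,45,0,0,0,0],[0.2,0,45,0,0,0,0],[0.2,0,0,0,0,0,0]],
  ],
)

```text
t: 17.85
tool_pos: [0.3809, 0.349, 0.2601]
orientation: [-2.072, -2.359, 0.001]
force: [-0.3, -0.9, 0.0]
opening: 0.0372
```

```bash
python3 st.py
python3 - <<'E'
from h import *
o=[];C={}
for n in CI:
    im=eyes.read_camera(n); cv2.imwrite(f"pics/{n}_rel.png",im[:,:,::-1])
    u,v=proj(n,[.551,-.065,.114]).round().astype(int)
    C[n]=bar(n,im,(u,v))[0]
    z=.114; b=min(blobs(im,(0,150,60),(6,255,255),20),key=lambda b:np.hypot(*(b[2]-(u,v))))
    W=np.array([ray(n,p,z)[:2] for p in np.argwhere(b[0])[:,::-1]],np.float32); ev=np.linalg.eigh(np.cov(W.T))[1][:,1]
    print(n,b[1],b[2],"expect",proj(n,[.551,-.065,.114]),ray(n,b[2],z),"ang",np.degrees(np.arctan2(ev[1],ev[0]))%180)
    c=im[v-35:v+45,u-40:u+40]; o.append(cv2.resize(c,(400,400),interpolation=cv2.INTER_CUBIC))
    ms=[m for m,s,c in blobs(im,(24,130,60),(33,255,255))]; h=cv2.convexHull(np.argwhere(np.any(ms,axis=0))[:,::-1].astype(np.int32))
    if n=="top": print(cv2.minAreaRect(np.array([ray(n,p[0],.06)[:2]*1000 for p in h],np.float32)))
print("tri",tri(C["top"],C["scene"]))
cv2.imwrite("pics/rel.png",np.hstack(o)[:,:,::-1])
E
```

```text
17.85 [0.3809 0.349  0.2601] [-0.3 -0.9  0. ] tq [-0.07  0.1   0.04] bar 97.4 0.037198861108077505
top [254 183  16   5  47] [261.55319149 185.        ] expect [261.34854765 185.25922   ] [ 0.55194878 -0.06577237  0.114     ] ang 99.06056621951856
((559.1515502929688, -108.36387634277344), (149.63491821289062, 206.8727569580078), 12.570837020874023)
scene [251 182  18  15 152] [259.48026316 188.94078947] expect [259.58316096 188.2056414 ] [ 0.55385994 -0.0627091   0.114     ] ang 80.92600306528458
tri [ 0.5518309  -0.06536173  0.11147012]
```

View pics/rel.png

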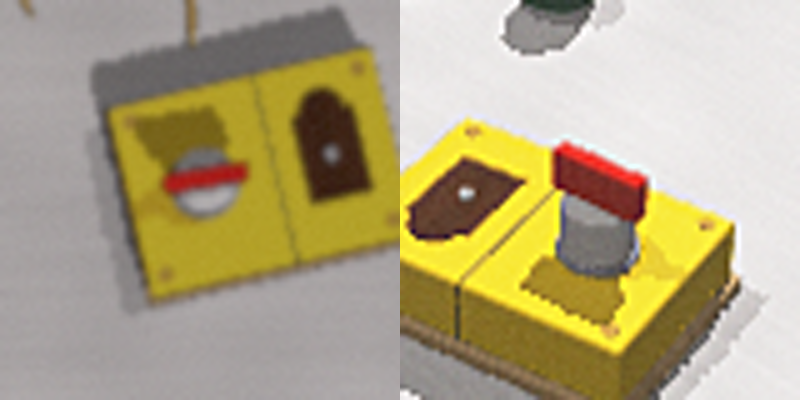

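The release view shows the red bar at top crop (205,178) and the hub flat on the collar in the scene crop (597,255). The knob is home, upright and clear of the robot. Its bar is about 4–5° past the box's long side, which is roughly the key play at the stop and inside the 10° limit.

```bash
python3 -c "
from plant import job
print(job.close_job())"
```

```text
the job is handed in; nothing more can be done
None
```

The knob is back on the spindle, down on the collar and turned clockwise to about the locked angle. I let go of it, and the job is handed in (`close_job` gives no verdict).

- **Fitting:** I rested the knob on the lugs at about 8 N and turned it clockwise in steps of about 3.5°. It began to drop with the bar about 61° short of the box's long side. I stopped turning and lowered it to the collar, a drop of 11.6 mm against the nominal 12 mm. The readings at the end of each move showed no more than about 8 N.
- **Locking:** With a 45 N grip I turned knob and spindle on clockwise. The wrist torque stayed at about 0.3 N m throughout.
- **Last checks:** After release, both cameras put the knob about 1 mm from the seat centre. Its height matches home, and it looks upright. The robot was well clear and the clock was at about 18 s.
- **What disagreed:**
  - I felt no clear torque rise at the stop.
  - The bar ended about 3.5 to 5.5° past the box's long side, roughly the 4° key play and inside the 10° limit. The camera gives 99° and the tool 97°, against 102.5° for the box.
- **Not checked:** I did not measure the other items on the bench again at the end. The arm passed above them and I saw no contact with them.

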